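# Lid on, carrier shut, sealing treadle down

### The arm

A 6-joint arm with a two-finger parallel gripper is mounted at the origin on the work surface. World frame = base frame: x ahead of the robot, y to its left, z up, the work surface at z = 0. Lengths are in m, angles in rad, forces in N, time in s.
With the tool pointing down it reaches from about 0.4 to 0.825 m from the base axis. Payload 7 kg.
Tool frame: the origin (TCP) lies midway between the tips of the shut fingers; the grasp point (between the pads) lies 19 mm behind it; z points along the fingers, y is the line along which they close (so a half turn about z gives the same grasp; the last joint's range is limited). The gripper opens to 85 mm and grips with 20 to 120 N. Pads are 22 mm wide; open, the fingers measure 114 mm over their backs; the gripper's body (76 mm by 85 mm) begins 54 mm behind the grasp point. The pads swing forward as they close: fully open they stand 13 mm farther back than shut.
Start: joints at [1.515, 0.359, 0.012, 0, -1.224, -0.288], TCP at [0.228, 0.635, 0.231] pointing down, gripper open.
Joint ranges: [-3.07, 3.07], [-1.43, 2.12], [-1.02, 1.25], [-3.03, 1.67], [-3.05, -0], [-3.03, 3.03]. Speed limits (rad/s): [2.39, 2.39, 3.01, 3.14, 3.14, 3.14].

### API

Orientations are given as a unit quaternion [w, x, y, z].
In Python, from station import arm, optics gives the robot as it stands.
- The arm moves only by the tool carry_out, never from a script. Its argument "series" is a list of rows, each a list of 7 numbers: the shift along the tool's x, y, z in units of 0.08 m (1.0 is 0.08 m), then the turn, a rotation vector about the tool's x, y, z in units of 45 degrees (1.0 is 45 degrees), then the opening, from 0 (shut) to 1 (fully open). A call has exactly 5 rows; each row is the pose to reach, as a shift and turn from the pose commanded when the call began, along the tool's axes at that moment; what a row does not reach only later rows make up. A row lasts 1/10 s, in which the tool goes at most 50 mm and 8.59 degrees, less where a joint would pass 70% of its speed; a pose out of reach is approached as far as the arm can. A call with a number of a shift or a turn outside -1 to 1 is refused whole. A call with a gripper value outside its range is refused whole. The fingers move at their own pace and stop on an object; the grip force is fixed at half the most. Time passes only in rows, so rows that repeat a pose let the fingers close, or fill a call up. It gives the time, the measured TCP pose, the force, the opening and the grip force at its end, in the units of the state.
- arm.get_state(): the state, without advancing time (a new reading comes with each control period).
- optics.snapshot(name): name is "scene" or "side" or "wrist"; returns a dict with "image" (420x560x3 uint8, blue, green, red), "mtx" (3x3 intrinsics, pixels), "rvec" (rotation vector, rad) and "tvec" (3), from world to camera coordinates, as OpenCV has them; the wrist camera has in their place "hand_eye" (4x4, takes a point from camera to tool coordinates, whose origin is the TCP and whose axes are the flange's). Camera axes: x right, y down, z forward; pixel columns grow to the right and rows downward; lengths in m; the calibration is good to about 2 mm. A picture is of the moment at which its call begins: read the wrist's pose just before it. There is no depth.
- arm.job_done(): hands the job in; it is judged then, once.
The state is a dict: "clock": time; "q": joint angles; "joint_velocities": joint speeds; "effort": joint torques, N m; "position": TCP position; "ee_rot": TCP orientation; "ft_force": force on the tool from outside, world axes, zero at the start; "ft_torque": the same for the moment, N m; "grip_width": finger opening in m; "finger_force": force on a finger pad.
Only numpy, scipy, OpenCV 4.12 (cv2) and the standard library are available. Lean on these libraries where they do the work, as an engineer would, in place of code of your own. Each camera call takes 0.05 s, during which the arm holds its last target. There are 200 camera calls.

### The job

Close up the loaded punnet sealer: set the lid that fits (the shorter of the two) squarely on the berry punnet in the open carrier, right down on its rim, without dropping it. Then push the carrier fully home under the hood, and only then press the spring treadle beside it all the way down to its stop, hold it there for about a second and let it come back up. Leave the punnet in its nest and do not disturb the longer lid, the closed punnet or anything else on the bench.

Things in the scene. Friction and masses are not known exactly. Their poses are not given: they have to be found in the camera images.
- sealer: Bench-top punnet sealer, fixed; position and yaw (to 0.2 rad) vary. Aluminium hood 180 (x) x 180 (y) x 105 high, clear top, open front; opening 156 wide, from 6 to 98 above the bench. Origin on the bench under the middle of the hood's front face; x points into the hood (away from the robot), y to the side where the treadle is.
- carrier (a joint): Slide of the carrier (drawer) on the sealer, in m: 0 = fully home, larger = pulled out along the sealer's -x; starts at 0.175, end stop 0.19. Stays where left; about 3 N to push.
- carrier_front (a point): On the outer face (towards the robot) of the carrier's upright aluminium front plate, mid-width, 95 above the bench; axes as the sealer's. Plate 150 wide, 10 thick, from 6 to 110 above the bench. Push it along the sealer's +x, high up so that the gripper's body clears the hood. Fully home, this face is 10 in front of the hood's front face.
- nest (a point): Middle of the carrier's nest floor, 12 mm above the bench, 90 mm behind the front plate's outer face; axes as the sealer's. A black lip 12 high stands round the nest, 124 x 94 inside.
- punnet: Clear rectangular punnet full of red berries, open at the top, loose in the nest: 120 (x) x 90 (y) x 50 high, wall 3, mass about 0.25 kg. Origin: middle of its underside. The berries lie below the rim.
- lid: White plastic lid that fits, right way up: 142 (x) x 112 (y) at the foot of its flared skirt. Skirt 12 deep; inside 134 x 104 at the foot, 125 x 95 under the top. Top plate 12 to 16 above the origin, on it a central grip ridge 70 (x) x 34 (y), top at 34; grip across y. Origin: middle of the underside. Seated, it is 38 above the punnet's origin, long sides parallel, either way round.
- long_lid: Bystander: a like white lid for a bigger punnet, 178 (its x) x 112 (y) at the foot, same ridge. Origin: middle of its underside. The two lids may have changed places. Leave it.
- done_punnet: Bystander: a filled punnet with its lid on, about 142 x 112 x 72 high, standing on the bench to the left. Origin: middle of its underside. Leave it.
- treadle (a joint): Spring treadle hinged on the sealer's base, in rad: 0 = up (free), 0.28 = down at its stop. It takes about 4 to 9 N at the pad and springs back when let go.
- treadle_pad (a point): Middle of the treadle's black rubber pad, on its top surface, 95 mm from the hinge. The treadle is a dark plate 125 long x 60 wide x 8 thick beside the hood, its free end towards the robot; the pad (60 long, 56 wide) is about 57 mm above the bench when up and 30 mm when down.
- treadle_hinge (a point): Treadle's hinge axis (along the sealer's y), at the treadle's end away from the robot, 22 mm above the bench; 10 mm along x and 150 mm along y from the sealer's origin.
Things that resemble listed ones, but are neither listed nor needed, are in the scene too. Leave any purple look-alike of the lid alone.

How it is judged:
By the outcome, as a careful person would: the job done as asked, in the order asked, and still so for the second after the job is handed in, with the robot touching nothing.
It also fails if it takes over 64 s, if anything falls off the work surface, if the arm or the gripper's body presses on something with over 40 N, if the wrist force passes 120 N, or if a joint passes its speed limit or range.

## Working session

There is one attempt and no reset: what is moved stays moved. The work goes in short steps, Python scripts to look and compute and a tool call to move; the robot and the scene stay as the last step left them, time stands still between calls to the robot, and variables do not carry over. Pictures are saved under pics/ and viewed, at most 10 in all, crops included, and the job is handed in when it is done.

Besides the shell and the picture viewer there is one more tool, called after "Call:" in YAML: its name, and indented under it one key for each argument. carry_out: Moves the arm, as the interface text tells. Shifts and turns lie within -1 to 1; 1 stands for 0.08 m of shift or 45 degrees of turn. Its arguments: {"type":"object","properties":{"series":{"type":"array","items":{"type":"array","items":{"type":"number","minimum":-1,"maximum":1}}}},"required":["series"]}

```bash
ls; mkdir -p pics
python3 - <<'E'
from station import arm, optics
import cv2,json
s=arm.get_state();print(s)
for n in ("scene","side","wrist"):
    d=optics.snapshot(n);cv2.imwrite(f"pics/{n}0.png",d["image"])
    print(n,{k:v for k,v in d.items() if k!="image"})
E
```

```text
pics
{'clock': 0.0, 'q': array([ 1.51511660e+00,  3.59361848e-01,  1.10497059e-02, -2.96557625e-04,
       -1.22409424e+00, -2.88100617e-01]), 'joint_velocities': array([ 0.00016086, -0.00016134, -0.00042904, -0.00074335,  0.00129855,
        0.00162065]), 'effort': array([ 1.53693368e-04, -5.83330536e+01,  2.93421650e+01,  6.93671644e+00,
       -5.84766574e-03,  6.06923493e-06]), 'position': array([0.22738879, 0.635039  , 0.23038554]), 'ee_rot': array([ 8.15760892e-04,  9.85254255e-01, -1.71094666e-01, -4.51330976e-05]), 'ft_force': array([-0.39146988, -0.05997545,  0.4849652 ]), 'ft_torque': array([-0.00881689,  0.07633049,  0.02530961]), 'finger_force': 0.0, 'grip_width': 0.08527282604483857}
scene {'mtx': array([[458.20626113,   0.        , 280.97874502],
       [  0.        , 458.20626113, 215.85519088],
       [  0.        ,   0.        ,   1.        ]]), 'rvec': array([ 1.04035377,  2.23375282, -1.19009844]), 'tvec': array([ 0.42135436, -0.19653324,  1.60357217])}
side {'mtx': array([[390.24366886,   0.        , 286.00965557],
       [  0.        , 390.24366886, 211.62907295],
       [  0.        ,   0.        ,   1.        ]]), 'rvec': array([ 2.44894548, -0.21985068,  0.10229372]), 'tvec': array([-0.61837163,  0.1209494 ,  1.06971237])}
wrist {'mtx': array([[310.07739558,   0.        , 279.75506672],
       [  0.        , 310.07739558, 218.09831391],
       [  0.        ,   0.        ,   1.        ]]), 'hand_eye': array([[-3.43335451e-04, -9.65004805e-01, -2.62231974e-01,
         6.64882588e-02],
       [ 9.99999859e-01, -2.24948920e-04, -4.81476806e-04,
        -1.56143163e-03],
       [ 4.05638632e-04, -2.62232102e-01,  9.65004746e-01,
        -1.42824922e-01],
       [ 0.00000000e+00,  0.00000000e+00,  0.00000000e+00,
         1.00000000e+00]])}
```

View pics/scene0.png

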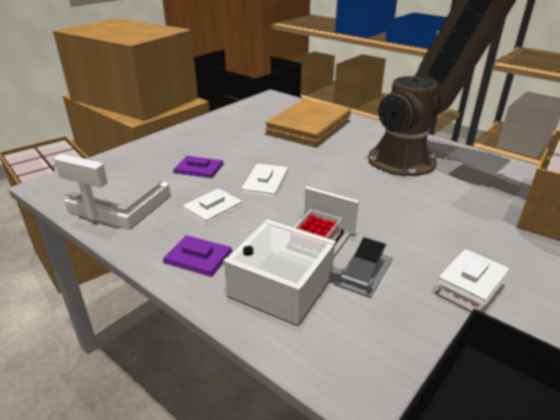

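View pics/side0.png

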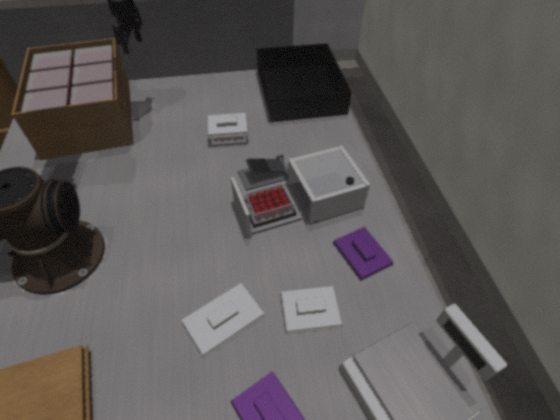

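Scene view: the robot is at the top right and the sealer is at (285,265), with the berries at (317,228) and the treadle at (365,260). The done punnet is at (473,280).

What could be taken for the lid (scene / side pixel):
- White lid A: (212,205) / (311,308)
- White lid B, looks longer: (265,179) / (222,318)
- Purple look-alikes: (198,165) / (266,402) and (198,254) / (362,252)
- The lid on the done punnet: (473,270) / (227,122)

I'll measure both white lids.

```bash
cat > h.py <<'E'
import cv2,numpy as np
from scipy.spatial.transform import Rotation as R
from station import arm, optics
def cam(name):
    s=arm.get_state(); d=optics.snapshot(name); K=d["mtx"]
    if name=="wrist":
        w,x,y,z=s["ee_rot"]; T=np.eye(4); T[:3,:3]=R.from_quat([x,y,z,w]).as_matrix(); T[:3,3]=s["position"]
        C=T@d["hand_eye"]
    else:
        A=np.eye(4); A[:3,:3]=cv2.Rodrigues(d["rvec"])[0]; A[:3,3]=np.ravel(d["tvec"]); C=np.linalg.inv(A)
    return d["image"],K,C
def ray(K,C,p):
    p=np.atleast_2d(np.asarray(p,float)); v=np.c_[p,np.ones(len(p))]@np.linalg.inv(K).T@C[:3,:3].T
    return C[:3,3],v
def plane(K,C,p,z):
    o,v=ray(K,C,p); return (o+v*((z-o[2])/v[:,2])[:,None])
def proj(K,C,P):
    A=np.linalg.inv(C); q=np.atleast_2d(P)@A[:3,:3].T+A[:3,3]; q=q@K.T; return q[:,:2]/q[:,2:]
def tri(c1,p1,c2,p2):
    M=np.zeros((3,3));b=np.zeros(3)
    for (K,C),p in((c1,p1),(c2,p2)):
        o,v=ray(K,C,p); v=v[0]/np.linalg.norm(v); Q=np.eye(3)-np.outer(v,v); M+=Q;b+=Q@o
    return np.linalg.solve(M,b)
def blobs(img,mask,amin=300):
    return [c for c in cv2.findContours(mask.astype(np.uint8),cv2.RETR_EXTERNAL,cv2.CHAIN_APPROX_NONE)[0] if cv2.contourArea(c)>amin]
def white(img,t=150):
    h=cv2.cvtColor(img,cv2.COLOR_BGR2HSV); return (h[...,2]>t)&(h[...,1]<40)
def rect(P):
    (c,(w,h),a)=cv2.minAreaRect((P[:,:2]*1000).astype(np.float32))
    if w<h: w,h,a=h,w,a+90
    return np.array(c)/1000,w,h,(a+90)%180-90
E
python3 - <<'E'
from h import *
cs={}
for n,seeds in (("side",[(311,308),(222,318),(227,122)]),("scene",[(212,208),(265,182)])):
    im,K,C=cam(n);cs[n]=(K,C)
    print(n,C[:3,3], [im[y,x] for x,y in seeds], im[300,150])
    for t in (130,150,170,190):
      for c in blobs(im,white(im,t),200):
        if any(cv2.pointPolygonTest(c,s,False)>=0 for s in seeds) and cv2.contourArea(c)<6000: print(t,cv2.boundingRect(c),rect(plane(K,C,c[:,0],0.008)))
S,Q=cs["side"],cs["scene"]
for nm,a,b in (("lidA",(311,306),(212,201)),("lidB",(223,314),(265,175)),("berries",(270,203),(318,226)),("tread",(262,165),(370,249))): print(nm,tri(S,a,Q,b))
E
```

```text
side [ 0.4848706  -0.68444425  0.91527775] [array([164, 161, 161], dtype=uint8), array([161, 159, 158], dtype=uint8), array([116, 116, 116], dtype=uint8)] [113 115 117]
130 (281, 285, 61, 46) (array([ 0.6411369 , -0.27122369]), 137.9066162109375, 107.33477783203125, -2.850799560546875)
130 (181, 283, 83, 71) (array([ 0.42271533, -0.25623203]), 174.57928466796875, 108.1740951538086, 26.4143123626709)
130 (207, 112, 41, 22) (array([0.49992908, 0.49542276]), 143.4774169921875, 114.3313980102539, -3.211761474609375)
150 (283, 287, 58, 43) (array([ 0.64042474, -0.27196954]), 131.49806213378906, 102.03470611572266, -2.8320465087890625)
150 (183, 284, 80, 69) (array([ 0.42252295, -0.25700311]), 168.25009155273438, 101.73027801513672, 26.235523223876953)
150 (208, 114, 38, 19) (array([0.49941461, 0.49310791]), 135.35678100585938, 100.22086334228516, -3.420166015625)
scene [1.37844238 0.59972067 0.72652615] [array([233, 236, 237], dtype=uint8), array([169, 177, 179], dtype=uint8)] [78 83 86]
190 (183, 188, 59, 35) (array([ 0.63667908, -0.28689206]), 159.0385284423828, 114.89537048339844, -1.5714797973632812)
190 (241, 163, 47, 30) (array([ 0.41180829, -0.27331158]), 184.95729064941406, 112.42776489257812, 26.13774871826172)
lidA [ 0.63956784 -0.27588052  0.02225846]
lidB [ 0.42496014 -0.26001934  0.02423516]
berries [0.58483434 0.05441299 0.0504741 ]
tread [0.58590845 0.20937867 0.05523054]
```

Lid A measures 138 × 107, so it is the shorter one. Lid B is 175 long. The wrist goes over the sealer first, then on to lid A.

Call:
carry_out:
  series:
    - [0.2,0.18,0,0,0,0,1]
    - [0.4,0.36,0,0,0,0,1]
    - [0.6,0.54,0,0,0,0,1]
    - [0.8,0.72,0,0,0,0,1]
    - [1,0.9,0,0,0,0,1]

```text
clock: 0.75
position: [0.2791, 0.5396, 0.2313]
ee_rot: [0.0, 0.985, -0.171, -0.0]
ft_force: [0.2, 0.8, -0.2]
grip_width: 0.0855
finger_force: 0.0
```

Call:
carry_out:
  series:
    - [0.2,0.18,0,0,0,0,1]
    - [0.4,0.36,0,0,0,0,1]
    - [0.6,0.54,0,0,0,0,1]
    - [0.8,0.72,0,0,0,0,1]
    - [1,0.9,0,0,0,0,1]

```text
clock: 1.25
position: [0.3305, 0.4444, 0.2314]
ee_rot: [-0.0, 0.985, -0.171, 0.0]
ft_force: [-0.0, 0.9, -1.1]
grip_width: 0.0856
finger_force: 0.0
```

Call:
carry_out:
  series:
    - [0.2,0.18,0,0,0,0,1]
    - [0.4,0.36,0,0,0,0,1]
    - [0.6,0.54,0,0,0,0,1]
    - [0.8,0.72,0,0,0,0,1]
    - [1,0.9,0,0,0,0,1]

```text
clock: 1.75
position: [0.3814, 0.3496, 0.2314]
ee_rot: [-0.0, 0.985, -0.171, 0.0]
ft_force: [0.6, 0.2, 0.2]
grip_width: 0.0853
finger_force: 0.0
```

Call:
carry_out:
  series:
    - [0.2,0.18,0,0,0,0,1]
    - [0.4,0.36,0,0,0,0,1]
    - [0.6,0.54,0,0,0,0,1]
    - [0.8,0.72,0,0,0,0,1]
    - [1,0.9,0,0,0,0,1]

```text
clock: 2.25
position: [0.4322, 0.2548, 0.2314]
ee_rot: [-0.0, 0.985, -0.171, 0.0]
ft_force: [-1.0, 0.4, -0.0]
grip_width: 0.0857
finger_force: 0.0
```

Call:
carry_out:
  series:
    - [0.2,0.18,0,0,0,0,1]
    - [0.4,0.36,0,0,0,0,1]
    - [0.6,0.54,0,0,0,0,1]
    - [0.8,0.72,0,0,0,0,1]
    - [1,0.9,0,0,0,0,1]

```text
clock: 2.75
position: [0.4831, 0.16, 0.2314]
ee_rot: [-0.0, 0.985, -0.171, 0.0]
ft_force: [0.7, 1.2, -0.2]
grip_width: 0.0852
finger_force: 0.0
```

Call:
carry_out:
  series:
    - [0.2,0.18,0,0,0,-0.1,1]
    - [0.4,0.36,0,0,0,-0.2,1]
    - [0.6,0.54,0,0,0,-0.3,1]
    - [0.8,0.72,0,0,0,-0.38,1]
    - [1,0.9,0,0,0,-0.38,1]

```text
clock: 3.25
position: [0.534, 0.0652, 0.2313]
ee_rot: [0.0, 1.0, -0.022, 0.0]
ft_force: [-0.9, -0.1, -0.3]
grip_width: 0.0853
finger_force: 0.0
```

Run:
```python
from h import *
im,K,C=cam("wrist");s=arm.get_state();print(s["clock"],s["position"],s["ee_rot"],s["ft_force"])
cv2.imwrite("pics/w1.png",im);np.savez("w1.npz",im=im,K=K,C=C)
```

```text
3.3 [0.53492417 0.06346384 0.23120277] [ 4.38352719e-04  9.99741433e-01 -2.27348746e-02 -2.25398144e-05] [ 1.59071464 -0.99248266  0.63780089]
```

View pics/w1.png

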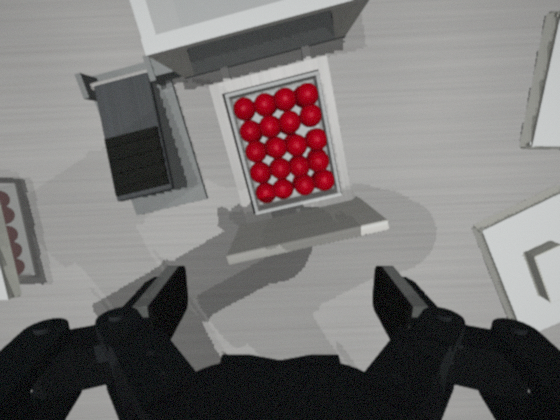

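The wrist view shows the punnet with berries at (285,140), the plate's top edge from (229,260) to (388,228), the treadle pad at (138,165), and the long lid at the right edge. I'll move sideways to get a second viewpoint.

Call:
carry_out:
  series:
    - [0,0.2,0,0,0,0,1]
    - [0,0.4,0,0,0,0,1]
    - [0,0.6,0,0,0,0,1]
    - [0,0.8,0,0,0,0,1]
    - [0,1,0,0,0,0,1]

```text
clock: 3.8
position: [0.53, -0.0143, 0.2315]
ee_rot: [-0.0, 1.0, -0.023, 0.0]
ft_force: [0.0, -0.5, -0.3]
grip_width: 0.0856
finger_force: 0.0
```

Call:
carry_out:
  series:
    - [0.1,0.3,0,0,0,0,1]
    - [0.2,0.6,0,0,0,0,1]
    - [0.3,0.9,0,0,0,0,1]
    - [0.3,1,0,0,0,0,1]
    - [0.3,1,0,0,0,0,1]

```text
clock: 4.3
position: [0.5502, -0.0954, 0.2311]
ee_rot: [0.0, 1.0, -0.024, -0.0]
ft_force: [0.4, 0.3, -0.3]
grip_width: 0.0854
finger_force: 0.0
```

Run:
```python
from h import *
im,K,C=cam("wrist");s=arm.get_state();print(s["clock"],s["position"])
np.savez("w2.npz",im=im,K=K,C=C)
a=np.load("w1.npz");o=proj(a["K"],a["C"],[[.585,.055,.06]])[0];p=proj(K,C,[[.585,.055,.06]])[0];print(o,p)
out=[]
for I,q in((a["im"],o),(im,p)):
    x0=int(np.clip(q[0]-100,0,360));y0=int(np.clip(q[1]-80,0,220));print(x0,y0)
    out.append(cv2.resize(I[y0:y0+200,x0:x0+200],None,fx=2,fy=2.9,interpolation=cv2.INTER_CUBIC))
cv2.imwrite("pics/st.png",np.hstack(out))
```

```text
4.35 [ 0.55017207 -0.09454481  0.23116751]
[289.38652103 150.14444939] [130.9398395  174.10261006]
189 70
30 94
```

View pics/st.png

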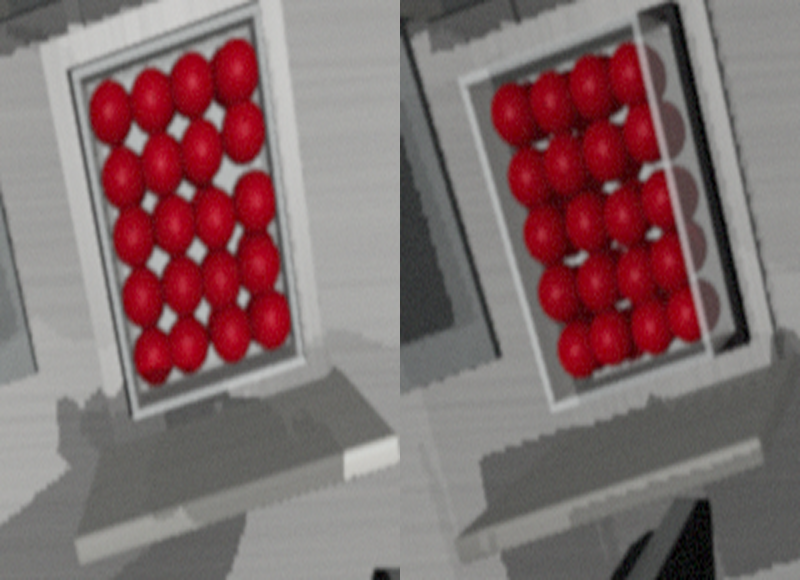

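The crop pair shows the punnet rim and the plate's top edge clearly in both views. I'll triangulate them.

Run:
```python
from h import *
a=np.load("w1.npz");b=np.load("w2.npz");A=(a["K"],a["C"]);B=(b["K"],b["C"])
L=lambda x,y:(189+x/2-.25,70+y/2.9-.3)
Q=lambda x,y:(30+(x-400)/2-.25,94+y/2.9-.3)
rim=[((74,74),(462,80)),((260,8),(638,10)),((303,359),(712,352)),((136,413),(555,408))]
P=np.array([tri(A,L(*l),B,Q(*r)) for l,r in rim]);print(P.round(4))
for z in(.06,.062):
  for c,f,k in((A,L,0),(B,Q,1)): print(z,rect(plane(*c,[f(*x[k]) for x in rim],z)))
pl=[((82,563),(463,562)),((77,542),(457,540)),((398,458),(763,462)),((397,438),(758,438))]
p=np.array([tri(A,L(*l),B,Q(*r)) for l,r in pl]);print(p.round(4))
for c,f,k in((A,L,0),(B,Q,1)):
  w=plane(*c,[f(*x[k]) for x in pl],.11);print(w.round(4)); d=w[0]-w[2];print(np.degrees(np.arctan2(-d[0],d[1])),np.linalg.norm(d))
for nm,c in(("w1",A),("w2",B)):
  im=(a if nm=="w1" else b)["im"];h=cv2.cvtColor(im,cv2.COLOR_BGR2HSV)
  m=((h[...,0]<10)|(h[...,0]>170))&(h[...,1]>150)&(h[...,2]>80)
  for k in blobs(im,cv2.morphologyEx(m.astype(np.uint8),cv2.MORPH_CLOSE,np.ones((15,15))),1500): print("berries",rect(plane(*c,k[:,0],.05)))
```

```text
[[0.6386 0.1133 0.0608]
 [0.6555 0.0253 0.0602]
 [0.5398 0.0046 0.0615]
 [0.5229 0.0913 0.06  ]]
0.06 (array([0.58875458, 0.05885526]), 117.39193725585938, 89.71190643310547, 10.269588470458984)
0.06 (array([0.58956616, 0.05839291]), 118.8023452758789, 90.20474243164062, 11.027938842773438)
0.062 (array([0.58883215, 0.05888687]), 116.6445541381836, 89.14077758789062, 10.269598007202148)
0.062 (array([0.58974207, 0.05740248]), 118.04527282714844, 89.62992095947266, 11.027935981750488)
[[ 0.4876  0.1149  0.1097]
 [ 0.4947  0.1168  0.1086]
 [ 0.5153 -0.0293  0.1084]
 [ 0.5229 -0.0281  0.1092]]
[[ 0.4877  0.1148  0.11  ]
 [ 0.495   0.1165  0.11  ]
 [ 0.5163 -0.0287  0.11  ]
 [ 0.5227 -0.0279  0.11  ]]
11.262950119894544 0.14631247048429585
[[ 0.4877  0.1146  0.11  ]
 [ 0.4956  0.1156  0.11  ]
 [ 0.5155 -0.0298  0.11  ]
 [ 0.5236 -0.0284  0.11  ]]
10.889749051744017 0.14702365126898748
berries (array([0.58928162, 0.05903619]), 108.52468872070312, 83.50092315673828, 10.630879402160645)
berries (array([0.58894995, 0.06213205]), 107.87163543701172, 79.26641082763672, 9.918817520141602)
```

Call:
carry_out:
  series:
    - [0.1,0.3,0,0,0,0,1]
    - [0.2,0.6,0,0,0,0,1]
    - [0.2,0.9,0,0,0,0,1]
    - [0.2,1,0,0,0,0,1]
    - [0.2,1,0,0,0,0,1]

```text
clock: 4.85
position: [0.5627, -0.1747, 0.2312]
ee_rot: [-0.0, 1.0, -0.023, -0.0]
ft_force: [-0.4, -0.0, 0.1]
grip_width: 0.0851
finger_force: 0.0
```

Run:
```python
from h import *
im,K,C=cam("wrist");s=arm.get_state();print(s["clock"],s["position"],s["ee_rot"])
np.savez("w3.npz",im=im,K=K,C=C)
p=proj(K,C,[[.640,-.273,.03]])[0];print(p)
for t in (120,140,160,180):
  for c in blobs(im,white(im,t),1500): print(t,cv2.boundingRect(c),rect(plane(K,C,c[:,0],0.008)))
x0=int(np.clip(p[0]-130,0,300));y0=int(np.clip(p[1]-100,0,220));print(x0,y0)
cv2.imwrite("pics/lid.png",cv2.resize(im[y0:y0+200,x0:x0+260],None,fx=3,fy=3,interpolation=cv2.INTER_CUBIC))
```

```text
4.9 [ 0.56274233 -0.17412525  0.23130626] [-1.05274960e-04  9.99739165e-01 -2.28383718e-02  8.29995993e-06]
[370.68329852 119.27941054]
120 (0, 265, 111, 84) (array([0.42210663, 0.13602542]), 197.15994262695312, 75.5006332397461, -76.29509353637695)
120 (0, 171, 113, 112) (array([0.51347058, 0.10955093]), 147.1511688232422, 134.9024658203125, -15.975982666015625)
120 (0, 95, 150, 123) (array([0.59835767, 0.06619684]), 146.0261688232422, 134.1505584716797, 10.883060455322266)
120 (104, 0, 456, 371) (array([ 0.54783289, -0.26586475]), 522.9761962890625, 490.20819091796875, -84.93298959732056)
120 (0, 0, 64, 71) (array([0.74698022, 0.09151186]), 75.94931030273438, 60.82324981689453, -79.53605651855469)
140 (180, 282, 40, 87) (array([ 0.38317514, -0.05532091]), 133.16458129882812, 50.76006317138672, -3.1663665771484375)
140 (283, 221, 106, 146) (array([ 0.41262997, -0.23899249]), 211.31642150878906, 132.2278594970703, 5.866274833679199)
140 (132, 14, 428, 314) (array([ 0.58121649, -0.27672308]), 581.4738159179688, 302.90643310546875, 70.9617919921875)
140 (0, 0, 64, 70) (array([0.74371558, 0.09095773]), 75.21442413330078, 53.2132453918457, -79.23866081237793)
160 (297, 222, 92, 140) (array([ 0.41991537, -0.26155066]), 175.11985778808594, 106.7108154296875, 26.04759407043457)
160 (319, 52, 105, 129) (array([ 0.64075568, -0.27672571]), 137.315185546875, 107.22762298583984, -2.8000411987304688)
180 (298, 223, 90, 138) (array([ 0.42016565, -0.26146686]), 171.1384735107422, 104.4396743774414, 26.084850311279297)
180 (320, 53, 103, 127) (array([ 0.64060791, -0.27681805]), 135.08299255371094, 104.59126281738281, -3.0341415405273438)
240 19
```

View pics/lid.png

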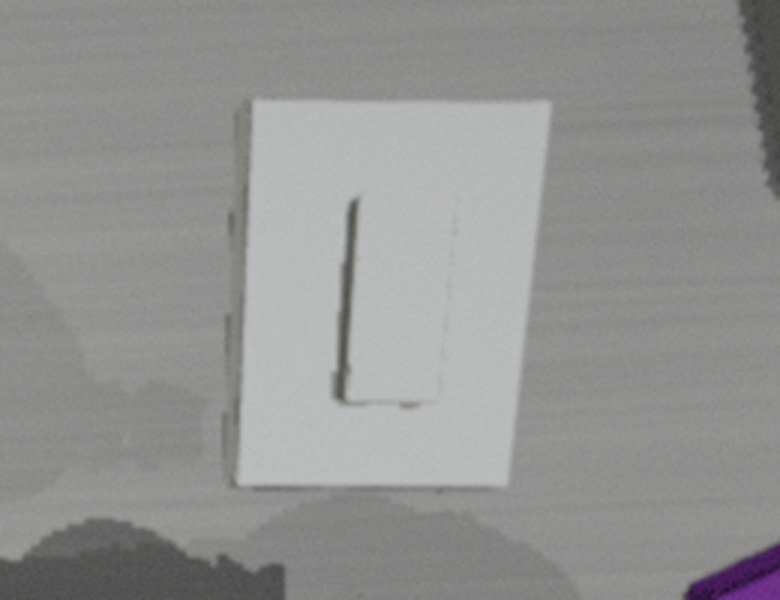

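The close crop confirms a white lid, right way up, short, with its ridge along world x and the ridge centre at crop (400,300). One more step gives a second view for the height.

Call:
carry_out:
  series:
    - [0.2,0.3,0,0,0,0,1]
    - [0.4,0.6,0,0,0,0,1]
    - [0.6,0.9,0,0,0,0,1]
    - [0.6,1,0,0,0,0,1]
    - [0.6,1,0,0,0,0,1]

```text
clock: 5.4
position: [0.6071, -0.2564, 0.2308]
ee_rot: [-0.0, 1.0, -0.023, -0.0]
ft_force: [-0.8, -0.0, 0.1]
grip_width: 0.0851
finger_force: 0.0
```

Run:
```python
from h import *
a=np.load("w3.npz");A=(a["K"],a["C"])
im,K,C=cam("wrist");s=arm.get_state();print(s["clock"],s["position"],s["ee_rot"])
np.savez("w4.npz",im=im,K=K,C=C);B=(K,C)
r=lambda I,t,c:[cv2.minAreaRect(k) for k in blobs(I,white(I,t),1500) if cv2.pointPolygonTest(k,tuple(map(float,proj(*c,[[.64,-.273,.02]])[0])),False)>0]
def quad(I,c):
    for k in blobs(I,white(I,165),1500):
        if cv2.pointPolygonTest(k,tuple(map(float,proj(*c,[[.64,-.273,.02]])[0])),False)>0:
            h=cv2.convexHull(k); q=cv2.approxPolyDP(h,0.04*cv2.arcLength(h,True),True)[:,0].astype(float)
            w=plane(*c,q,.016)[:,:2]-[.64,-.275]; return q[np.argsort(np.arctan2(w[:,1],w[:,0]))],k
qa,ka=quad(a["im"],A);qb,kb=quad(im,B);print(qa.tolist(),qb.tolist())
print(np.array([tri(A,x,B,y) for x,y in zip(qa,qb)]).round(4))
for z in(.012,.016):print(rect(plane(*A,ka[:,0],z)),rect(plane(*B,kb[:,0],z)))
rd=[(240+x/3-.33,19+y/3-.33) for x,y in((358,195),(457,197),(440,402),(343,402))]
print("ridge",rect(plane(*A,rd,.034)))
p=proj(K,C,[[.640,-.275,.03]])[0];x0=int(np.clip(p[0]-100,0,360));y0=int(np.clip(p[1]-75,0,270));print(x0,y0)
cv2.imwrite("pics/lid2.png",cv2.resize(im[y0:y0+150,x0:x0+200],None,fx=4,fy=4,interpolation=cv2.INTER_CUBIC))
```

```text
5.45 [ 0.60695571 -0.25585486  0.23103917] [-1.96738689e-04  9.99741900e-01 -2.27163130e-02 -2.54529868e-04]
[[408.0, 180.0], [422.0, 53.0], [325.0, 52.0], [319.0, 179.0]] [[338.0, 208.0], [343.0, 101.0], [249.0, 102.0], [251.0, 199.0]]
[[ 0.5729 -0.3304 -0.0114]
 [ 0.7046 -0.3281  0.0164]
 [ 0.7084 -0.2265  0.0217]
 [ 0.5839 -0.22   -0.0154]]
(array([ 0.64034491, -0.27571594]), 135.69190979003906, 105.28820037841797, -3.04833984375) (array([ 0.64562872, -0.27476337]), 125.53958129882812, 105.63690948486328, -3.2772750854492188)
(array([ 0.64022668, -0.2746174 ]), 134.1928253173828, 104.125, -3.04833984375) (array([ 0.6459447 , -0.27457822]), 124.15071105957031, 104.46819305419922, -3.27728271484375)
ridge (array([ 0.63972186, -0.27433173]), 68.75331115722656, 34.74640655517578, -3.2967910766601562)
196 90
```

View pics/lid2.png

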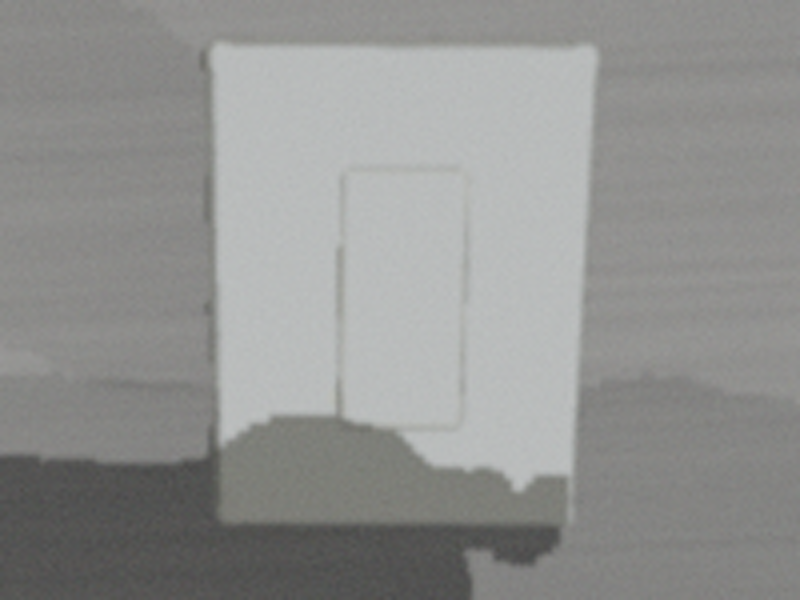

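The ridge's corners in this view are (343,168), (466,167), (462,428) and (340,424). The gripper's shadow covers the front edge of the lid. Next I'll triangulate the ridge and the lid top.

Run:
```python
from h import *
a=np.load("w3.npz");A=(a["K"],a["C"]);b=np.load("w4.npz");B=(b["K"],b["C"])
f=lambda q:[(240+x/3-.33,19+y/3-.33) for x,y in q]
g=lambda q:[(196+x/4-.37,90+y/4-.37) for x,y in q]
for nm,l,r,z in(("ridge",((358,195),(457,197),(440,402),(343,402)),((343,169),(466,167),(462,428),(341,426)),.034),
  ("lid",((252,100),(551,101),(508,487),(237,487)),((213,46),(596,46),(569,523),(219,523)),.016)):
    l,r=f(l),g(r)
    T=np.array([tri(A,x,B,y) for x,y in zip(l,r)]);print(nm,T.round(4).tolist(),T.mean(0).round(4),rect(T))
    print(rect(plane(*A,l,z)),rect(plane(*B,r,z)))
s=arm.get_state();w,x,y,z=s["ee_rot"];print(R.from_quat([x,y,z,w]).as_matrix().T@(np.array([.6395,-.274,.03])-s["position"]))
```

```text
ridge [[0.6757, -0.2598, 0.0302], [0.674, -0.2928, 0.0318], [0.6048, -0.2897, 0.0339], [0.6061, -0.256, 0.0296]] [ 0.6402 -0.2746  0.0314] (array([ 0.64004523, -0.27466309]), 69.69015502929688, 33.70465850830078, -2.97357177734375)
(array([ 0.63972186, -0.27433173]), 68.75331115722656, 34.74640655517578, -3.2967910766601562) (array([ 0.64047083, -0.27405203]), 70.00311279296875, 33.68759536743164, -1.9848175048828125)
lid [[0.7098, -0.2259, 0.0158], [0.7047, -0.3296, 0.0164], [0.5705, -0.323, 0.0163], [0.5754, -0.2184, 0.0169]] [ 0.6401 -0.2742  0.0164] (array([ 0.64008612, -0.27404443]), 134.66482543945312, 104.65104675292969, -2.8449325561523438)
(array([ 0.63985443, -0.27432971]), 135.23583984375, 104.67923736572266, -2.7542877197265625) (array([ 0.64025061, -0.27389264]), 134.7667999267578, 104.7799072265625, -2.9445571899414062)
[0.03343898 0.01672498 0.20101551]
```

Call:
carry_out:
  series:
    - [0.2,0.1,0.2,0,0,0,1]
    - [0.42,0.21,0.4,0,0,0,1]
    - [0.42,0.21,0.7,0,0,0,1]
    - [0.42,0.21,1,0,0,0,1]
    - [0.42,0.21,1,0,0,0,1]

```text
clock: 5.95
position: [0.6378, -0.2729, 0.1479]
ee_rot: [-0.001, 1.0, -0.022, -0.003]
ft_force: [-0.4, 0.4, -0.7]
grip_width: 0.0852
finger_force: 0.0
```

Call:
carry_out:
  series:
    - [0,0,0.3,0,0,0,1]
    - [0,0,0.6,0,0,0,1]
    - [0,0,0.9,0,0,0,1]
    - [0,0,1,0,0,0,1]
    - [0,0,1,0,0,0,1]

```text
clock: 6.45
position: [0.6399, -0.2743, 0.0716]
ee_rot: [0.0, 1.0, -0.022, -0.0]
ft_force: [0.1, -0.7, -0.1]
grip_width: 0.0851
finger_force: 0.0
```

Call:
carry_out:
  series:
    - [0,0,0.2,0,0,0,1]
    - [0,0,0.4,0,0,0,1]
    - [0,0,0.55,0,0,0,1]
    - [0,0,0.66,0,0,0,1]
    - [0,0,0.66,0,0,0,1]

```text
clock: 6.95
position: [0.6392, -0.2748, 0.0171]
ee_rot: [-0.0, 1.0, -0.023, -0.001]
ft_force: [0.1, -0.5, 0.4]
grip_width: 0.0849
finger_force: 0.0
```

Call:
carry_out:
  series:
    - [0,0,0,0,0,0,0.6]
    - [0,0,0,0,0,0,0.4]
    - [0,0,0,0,0,0,0.2]
    - [0,0,0,0,0,0,0]
    - [0,0,0,0,0,0,0]

```text
clock: 7.45
position: [0.6407, -0.2752, 0.0194]
ee_rot: [0.0, 1.0, -0.023, 0.001]
ft_force: [0.4, -0.3, 3.1]
grip_width: 0.0326
finger_force: 59.9
```

Call:
carry_out:
  series:
    - [0,0,0,0,0,0,0]
    - [0,0,0,0,0,0,0]
    - [0,0,0,0,0,0,0]
    - [0,0,-0.1,0,0,0,0]
    - [0,0,-0.2,0,0,0,0]

```text
clock: 7.95
position: [0.6395, -0.2749, 0.0345]
ee_rot: [-0.0, 1.0, -0.023, -0.001]
ft_force: [-0.1, -0.3, 0.1]
grip_width: 0.0329
finger_force: 59.6
```

The ridge is gripped at 33 mm with 60 N. Lifting and carrying it over to the carrier.

Call:
carry_out:
  series:
    - [0,0,-0.15,0,0,0,0]
    - [0,0,-0.35,0,0,0,0]
    - [0,0,-0.6,0,0,0,0]
    - [0,0,-0.8,0,0,0,0]
    - [0,0,-1,0,0,0,0]

```text
clock: 8.45
position: [0.6403, -0.2751, 0.1168]
ee_rot: [0.0, 1.0, -0.023, 0.001]
ft_force: [0.5, -0.0, -1.1]
grip_width: 0.0328
finger_force: 59.6
```

Call:
carry_out:
  series:
    - [-0.02,-0.05,-0.2,0,0,0,0]
    - [-0.05,-0.2,-0.4,0,0,0,0]
    - [-0.1,-0.4,-0.57,0,0,0,0]
    - [-0.15,-0.6,-0.57,0,0,0,0]
    - [-0.2,-0.8,-0.57,0,0,0,0]

```text
clock: 8.95
position: [0.6264, -0.2083, 0.1602]
ee_rot: [-0.0, 1.0, -0.022, 0.0]
ft_force: [-0.4, 0.8, -1.1]
grip_width: 0.0327
finger_force: 59.6
```

Call:
carry_out:
  series:
    - [-0.04,-0.2,0,0,0,0,0]
    - [-0.08,-0.4,0,0,0,0,0]
    - [-0.12,-0.6,0,0,0,0,0]
    - [-0.16,-0.8,0,0,0,0,0]
    - [-0.2,-1,0,0,0,0,0]

```text
clock: 9.45
position: [0.6143, -0.1283, 0.1599]
ee_rot: [0.0, 1.0, -0.023, -0.0]
ft_force: [-1.5, 0.2, 0.1]
grip_width: 0.0324
finger_force: 59.6
```

Call:
carry_out:
  series:
    - [-0.04,-0.2,0,0,0,0,0]
    - [-0.08,-0.4,0,0,0,0,0]
    - [-0.12,-0.6,0,0,0,0,0]
    - [-0.16,-0.8,0,0,0,0,0]
    - [-0.2,-1,0,0,0,0,0]

```text
clock: 9.95
position: [0.602, -0.0477, 0.1602]
ee_rot: [-0.0, 1.0, -0.023, 0.0]
ft_force: [-0.9, 0.1, -1.3]
grip_width: 0.0324
finger_force: 59.6
```

Call:
carry_out:
  series:
    - [-0.04,-0.2,0,0,0,-0.06,0]
    - [-0.08,-0.4,0,0,0,-0.12,0]
    - [-0.12,-0.6,0,0,0,-0.2,0]
    - [-0.16,-0.8,0,0,0,-0.26,0]
    - [-0.2,-1,0,0,0,-0.3,0]

```text
clock: 10.45
position: [0.5896, 0.0329, 0.1601]
ee_rot: [0.0, 0.995, 0.097, 0.0]
ft_force: [-0.2, 0.3, -0.6]
grip_width: 0.0325
finger_force: 59.6
```

Run:
```python
from h import *
s=arm.get_state();w,x,y,z=s["ee_rot"];M=R.from_quat([x,y,z,w]).as_matrix()
print(s["clock"],s["position"],np.degrees(np.arctan2(M[1,0],M[0,0])),s["finger_force"],M[2])
print(M.T@(np.array([.5895,.059,.16])-s["position"])/.08)
im,K,C=cam("wrist");np.savez("w5.npz",im=im,K=K,C=C)
im2,K2,C2=cam("side");p=proj(K2,C2,[[.59,.06,.1]])[0].astype(int)
c=im2[p[1]-60:p[1]+60,p[0]-60:p[0]+60]
cv2.imwrite("pics/pre.png",np.hstack([cv2.resize(im,(480,480)),cv2.resize(c,(320,480))]))
```

```text
10.45 [0.58964067 0.03292533 0.16013512] 11.092796192554054 59.58673059940338 [ 3.07955806e-05  2.74037664e-05 -9.99999999e-01]
[ 0.06098357 -0.32018232  0.00168207]
```

View pics/pre.png

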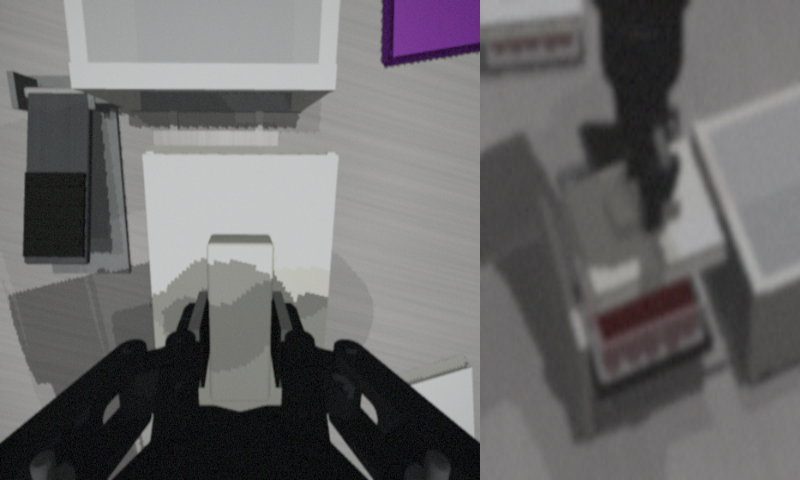

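The lid hangs level and square in the gripper. Its far edge runs along y≈153 in the left panel, and the hood front is parallel to it. Checking the lid's in-hand offset before lowering.

Run:
```python
from h import *
a=np.load("w5.npz");c=(a["K"],a["C"]);s=arm.get_state();w,x,y,z=s["ee_rot"];M=R.from_quat([x,y,z,w]).as_matrix()
q=lambda P:[(u*560/480,v*420/480) for u,v in P]
T=(plane(*c,q([(144,153),(337,153)]),.1585)-s["position"])@M;print(T.round(4))
H=plane(*c,q([(71,89),(335,91)]),.100)[:,:2];print(H.round(4));d=H[0]-H[1];print(np.degrees(np.arctan2(-d[0],d[1])),np.linalg.norm(d))
ped=plane(*c,q([(28,172),(85,172),(90,260),(25,262)]),.057);print(ped.round(4),rect(ped))
```

```text
[[ 0.0671 -0.0508  0.0017]
 [ 0.0671  0.0504  0.0017]]
[[ 0.6646  0.1702]
 [ 0.6994 -0.0127]]
10.773763131536883 0.18613891443274952
[[0.6064 0.2329 0.057 ]
 [0.6163 0.1823 0.057 ]
 [0.5541 0.1749 0.057 ]
 [0.5405 0.2366 0.057 ]] (array([0.57839331, 0.20945284]), 68.8508529663086, 62.86690902709961, 6.771685600280762)
```

Call:
carry_out:
  series:
    - [0.06,-0.2,0,0,0,0,0]
    - [0.06,-0.32,0,0,0,0,0]
    - [0.06,-0.32,0.2,0,0,0,0]
    - [0.06,-0.32,0.45,0,0,0,0]
    - [0.06,-0.32,0.7,0,0,0,0]

```text
clock: 11.05
position: [0.5899, 0.0582, 0.1037]
ee_rot: [-0.0, 0.995, 0.095, 0.0]
ft_force: [-0.4, -0.2, -1.0]
grip_width: 0.0324
finger_force: 59.6
```

Call:
carry_out:
  series:
    - [0,0,0,0,0,0,0]
    - [0,0,0.1,0,0,0,0]
    - [0,0,0.2,0,0,0,0]
    - [0,0,0.25,0,0,0,0]
    - [0,0,0.3,0,0,0,0]

```text
clock: 11.55
position: [0.5899, 0.0577, 0.0801]
ee_rot: [-0.0, 0.995, 0.095, 0.0]
ft_force: [0.3, 0.2, -0.5]
grip_width: 0.0326
finger_force: 59.6
```

Call:
carry_out:
  series:
    - [0,0,0.02,0,0,0,0]
    - [0,0,0.05,0,0,0,0]
    - [0,0,0.08,0,0,0,0]
    - [0,0,0.11,0,0,0,0]
    - [0,0,0.11,0,0,0,0]

```text
clock: 12.05
position: [0.5895, 0.0576, 0.071]
ee_rot: [0.0, 0.995, 0.095, -0.0]
ft_force: [0.1, 0.5, -0.3]
grip_width: 0.0323
finger_force: 59.6
```

Call:
carry_out:
  series:
    - [0,0,0.01,0,0,0,0]
    - [0,0,0.02,0,0,0,0]
    - [0,0,0.02,0,0,0,0]
    - [0,0,0.02,0,0,0,0]
    - [0,0,0.02,0,0,0,0]

```text
clock: 12.55
position: [0.5898, 0.0576, 0.0698]
ee_rot: [-0.0, 0.995, 0.095, 0.0]
ft_force: [0.0, -0.7, -0.0]
grip_width: 0.032
finger_force: 59.6
```

Call:
carry_out:
  series:
    - [0,0,0.01,0,0,0,0]
    - [0,0,0.01,0,0,0,0]
    - [0,0,0.01,0,0,0,0]
    - [0,0,0.01,0,0,0,0]
    - [0,0,0.01,0,0,0,0]

```text
clock: 13.05
position: [0.5901, 0.0577, 0.0694]
ee_rot: [-0.0, 0.995, 0.095, 0.0]
ft_force: [-1.4, 0.3, 5.4]
grip_width: 0.0323
finger_force: 60.3
```

Contact at 5 N, at the height a seated lid should give. Opening and rising.

Call:
carry_out:
  series:
    - [0,0,0,0,0,0,0.55]
    - [0,0,0,0,0,0,0.7]
    - [0,0,0,0,0,0,0.8]
    - [0,0,0,0,0,0,0.9]
    - [0,0,0,0,0,0,1]

```text
clock: 13.55
position: [0.5897, 0.0576, 0.0688]
ee_rot: [0.0, 0.995, 0.095, -0.0]
ft_force: [0.2, 0.9, 0.6]
grip_width: 0.085
finger_force: 0.0
```

Call:
carry_out:
  series:
    - [0,0,0,0,0,0,1]
    - [0,0,-0.2,0,0,0,1]
    - [0,0,-0.5,0,0,0,1]
    - [0,0,-0.8,0,0,0,1]
    - [0,0,-1,0,0,0,1]

```text
clock: 14.05
position: [0.5903, 0.0577, 0.1507]
ee_rot: [-0.0, 0.995, 0.095, 0.001]
ft_force: [0.1, -0.3, 0.4]
grip_width: 0.0851
finger_force: 0.0
```

Call:
carry_out:
  series:
    - [-0.2,0,-0.2,0,0,0,1]
    - [-0.5,0,-0.4,0,0,0,1]
    - [-0.7,0,-0.7,0,0,0,1]
    - [-0.8,0,-1,0,0,0,1]
    - [-0.8,0,-1,0,0,0,1]

```text
clock: 14.55
position: [0.5278, 0.0457, 0.2328]
ee_rot: [-0.001, 0.995, 0.095, 0.003]
ft_force: [-0.0, 1.0, 0.2]
grip_width: 0.0855
finger_force: 0.0
```

Run:
```python
from h import *
s=arm.get_state();print(s["clock"],s["position"],s["ft_force"],s["grip_width"])
im,K,C=cam("wrist");np.savez("w6.npz",im=im,K=K,C=C)
im2,K2,C2=cam("side");p=proj(K2,C2,[[.59,.06,.06]])[0].astype(int);print(p)
c=im2[p[1]-60:p[1]+60,p[0]-50:p[0]+50]
for t in(150,165,180):
  for k in blobs(im,white(im,t),1500):
    b=rect(plane(K,C,k[:,0],.066)); 
    if np.hypot(*(b[0]-[.59,.058]))<.05: print(t,b)
cv2.imwrite("pics/post.png",np.hstack([cv2.resize(im[0:300],(480,576),interpolation=3)if 0 else cv2.resize(im[0:330,100:460],(480,440),interpolation=cv2.INTER_CUBIC),cv2.resize(c,(320,440))]))
```

```text
14.55 [0.52775688 0.04572793 0.23282617] [-0.03343039  1.02269987  0.16637851] 0.0854807907562369
[269 197]
165 (array([0.59042529, 0.0605961 ]), 134.56640625, 109.17231750488281, 10.927241325378418)
180 (array([0.59015906, 0.05912889]), 133.19456481933594, 103.58961486816406, 10.455739974975586)
```

View pics/post.png

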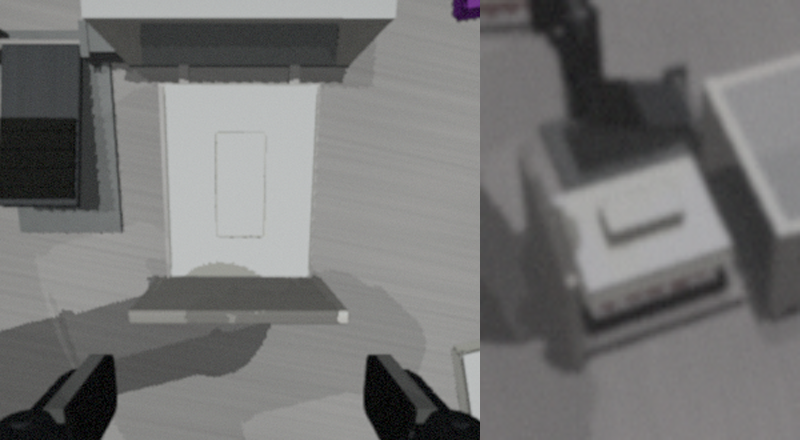

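The lid is seated and level at (0.590, 0.059), yaw about 10.8°, and the side view shows its skirt over the rim. Next I'll shut the fingers and come down in front of the plate.

Call:
carry_out:
  series:
    - [-0.2,-0.03,0,0,0,0,0.5]
    - [-0.5,-0.03,0,0,0,0,0]
    - [-0.69,-0.03,0.1,0,0,0,0]
    - [-0.69,-0.03,0.2,0,0,0,0]
    - [-0.69,-0.03,0.3,0,0,0,0]

```text
clock: 15.15
position: [0.4723, 0.0375, 0.2039]
ee_rot: [0.0, 0.995, 0.095, -0.0]
ft_force: [-0.0, 0.5, 0.6]
grip_width: 0.0121
finger_force: 0.0
```

Call:
carry_out:
  series:
    - [0,0,0.2,0,0,0,0]
    - [0,0,0.4,0,0,0,0]
    - [0,0,0.6,0,0,0,0]
    - [0,0,0.8,0,0,0,0]
    - [0,0,1,0,0,0,0]

```text
clock: 15.65
position: [0.4727, 0.0375, 0.1232]
ee_rot: [0.0, 0.995, 0.095, -0.001]
ft_force: [0.3, -0.5, 0.3]
grip_width: 0.0002
finger_force: 0.0
```

Call:
carry_out:
  series:
    - [0,0,0.2,0,0,0,0]
    - [0,0,0.48,0,0,0,0]
    - [0,0,0.48,0,0,0,0]
    - [0.05,0,0.48,0,0,0,0]
    - [0.1,0,0.48,0,0,0,0]

```text
clock: 16.15
position: [0.4813, 0.0393, 0.0872]
ee_rot: [-0.0, 0.995, 0.095, 0.0]
ft_force: [-0.2, -0.5, 0.1]
grip_width: 0.0003
finger_force: 0.0
```

Call:
carry_out:
  series:
    - [0.04,0,0,0,0,0,0]
    - [0.08,0,0,0,0,0,0]
    - [0.12,0,0,0,0,0,0]
    - [0.17,0,0,0,0,0,0]
    - [0.22,0,0,0,0,0,0]

```text
clock: 16.65
position: [0.4973, 0.0422, 0.0866]
ee_rot: [0.0, 0.995, 0.095, -0.0]
ft_force: [-2.9, 0.2, 2.6]
grip_width: 0.0001
finger_force: 1.4
```

Call:
carry_out:
  series:
    - [0.1,0,0,0,0,0,0]
    - [0.2,0,0,0,0,0,0]
    - [0.3,0,0,0,0,0,0]
    - [0.4,0,0,0,0,0,0]
    - [0.5,0,0,0,0,0,0]

```text
clock: 17.15
position: [0.5374, 0.0499, 0.0864]
ee_rot: [0.0, 0.995, 0.095, -0.0]
ft_force: [-2.8, -1.7, 2.0]
grip_width: 0.0002
finger_force: 1.5
```

Call:
carry_out:
  series:
    - [0.1,0,0,0,0,0,0]
    - [0.2,0,0,0,0,0,0]
    - [0.3,0,0,0,0,0,0]
    - [0.4,0,0,0,0,0,0]
    - [0.5,0,0,0,0,0,0]

```text
clock: 17.65
position: [0.5765, 0.0574, 0.0864]
ee_rot: [0.0, 0.995, 0.095, -0.0]
ft_force: [-1.6, -2.8, 1.7]
grip_width: -0.0002
finger_force: 1.5
```

Call:
carry_out:
  series:
    - [0.1,0,0,0,0,0,0]
    - [0.2,0,0,0,0,0,0]
    - [0.3,0,0,0,0,0,0]
    - [0.4,0,0,0,0,0,0]
    - [0.5,0,0,0,0,0,0]

```text
clock: 18.15
position: [0.6158, 0.0651, 0.0864]
ee_rot: [0.0, 0.995, 0.095, -0.0]
ft_force: [-3.0, -3.7, 0.2]
grip_width: -0.0001
finger_force: 1.5
```

Call:
carry_out:
  series:
    - [0.1,0,0,0,0,0,0]
    - [0.2,0,0,0,0,0,0]
    - [0.3,0,0,0,0,0,0]
    - [0.4,0,0,0,0,0,0]
    - [0.48,0,0,0,0,0,0]

```text
clock: 18.65
position: [0.6537, 0.0724, 0.0864]
ee_rot: [-0.0, 0.995, 0.095, 0.0]
ft_force: [-2.3, -1.6, 0.1]
grip_width: -0.0
finger_force: 1.4
```

Call:
carry_out:
  series:
    - [0.02,0,0,0,0,0,0]
    - [0.04,0,0,0,0,0,0]
    - [0.06,0,0,0,0,0,0]
    - [0.07,0,0,0,0,0,0]
    - [0.08,0,0,0,0,0,0]

```text
clock: 19.15
position: [0.6591, 0.0736, 0.0865]
ee_rot: [-0.0, 0.995, 0.095, -0.0]
ft_force: [-3.3, 0.2, -0.8]
grip_width: 0.0001
finger_force: 1.3
```

Call:
carry_out:
  series:
    - [0.01,0,0,0,0,0,0]
    - [0.02,0,0,0,0,0,0]
    - [0.03,0,0,0,0,0,0]
    - [0.03,0,0,0,0,0,0]
    - [0.03,0,0,0,0,0,0]

```text
clock: 19.65
position: [0.6604, 0.0739, 0.0864]
ee_rot: [0.0, 0.995, 0.095, -0.001]
ft_force: [-7.7, -0.4, 2.2]
grip_width: 0.0002
finger_force: 3.5
```

Call:
carry_out:
  series:
    - [0.01,0,0,0,0,0,0]
    - [0.02,0,0,0,0,0,0]
    - [0.02,0,0,0,0,0,0]
    - [0.02,0,0,0,0,0,0]
    - [0.02,0,0,0,0,0,0]

```text
clock: 20.15
position: [0.6604, 0.0738, 0.0865]
ee_rot: [0.0, 0.995, 0.095, -0.002]
ft_force: [-12.8, 0.6, 6.8]
grip_width: -0.0003
finger_force: 6.3
```

The carrier seems to be at its stop. One slightly firmer nudge, then back off and check.

Call:
carry_out:
  series:
    - [0.01,0,0,0,0,0,0]
    - [0.02,0,0,0,0,0,0]
    - [0.02,0,0,0,0,0,0]
    - [0.0,0,0,0,0,0,0]
    - [-0.1,0,0,0,0,0,0]

```text
clock: 20.65
position: [0.6559, 0.073, 0.0869]
ee_rot: [-0.0, 0.995, 0.095, 0.001]
ft_force: [0.8, 0.4, 0.2]
grip_width: 0.0003
finger_force: 0.0
```

Call:
carry_out:
  series:
    - [-0.3,0,0,0,0,0,0]
    - [-0.6,0,-0.2,0,0,0,0]
    - [-0.9,0,-0.5,0,0,0,0]
    - [-1,0,-0.8,0,0,0,0]
    - [-1,0,-1,0,0,0,0]

```text
clock: 21.15
position: [0.5771, 0.0577, 0.1693]
ee_rot: [-0.0, 0.995, 0.095, 0.002]
ft_force: [1.0, 0.1, 0.9]
grip_width: -0.0001
finger_force: 0.0
```

Call:
carry_out:
  series:
    - [0,-0.2,-0.2,0,0,0,0]
    - [0,-0.4,-0.4,0,0,0,0]
    - [0,-0.6,-0.6,0,0,0,0]
    - [0,-0.8,-0.7,0,0,0,0]
    - [0,-0.8,-0.7,0,0,0,0]

```text
clock: 21.65
position: [0.5655, 0.1225, 0.2241]
ee_rot: [-0.001, 0.995, 0.096, 0.002]
ft_force: [0.1, -1.0, 0.6]
grip_width: -0.0003
finger_force: 0.0
```

Run:
```python
from h import *
s=arm.get_state();print(s["clock"],s["position"])
im,K,C=cam("wrist");np.savez("w7.npz",im=im,K=K,C=C)
cv2.imwrite("pics/home.png",cv2.resize(im[0:400],(800,571),interpolation=cv2.INTER_CUBIC))
print(proj(K,C,[[.6737,.0759,.11],[.5745,.2055,.057]]))
```

```text
21.65 [0.56550183 0.12245207 0.22409935]
[[367.1531772   94.29439533]
 [201.59476466 178.65245965]]
```

View pics/home.png

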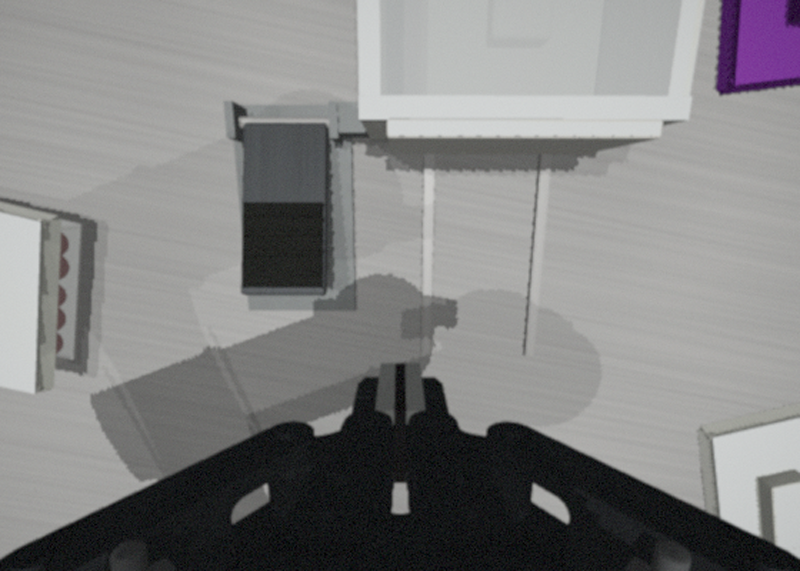

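The plate's top edge now lies flush against the hood, at y≈136 across (388..662). The lid shows through the clear top, and the pad's corners are (244,203), (324,203), (327,290) and (242,290). Measuring both.

Run:
```python
from h import *
a=np.load("w5.npz");A=(a["K"],a["C"]);b=np.load("w7.npz");B=(b["K"],b["C"])
f=lambda P:[(u*560/480,v*420/480) for u,v in P]
g=lambda P:[(u*.7,v*.7005) for u,v in P]
l,r=f([(28,172),(85,172),(89,260),(25,262)]),g([(244,203),(324,203),(327,288),(242,288)])
T=np.array([tri(A,x,B,y) for x,y in zip(l,r)]);print(T.round(4),T.mean(0))
print(rect(plane(*B,r,.057)))
H=plane(*B,g([(388,137),(662,135)]),.11);print("plate",H.round(4),H.mean(0))
F=plane(*B,g([(360,119),(690,121)]),.100);print("hood",F.round(4),F.mean(0))
n=np.array([np.cos(.189),np.sin(.189)]);print("gap along x", (F.mean(0)[:2]-H.mean(0)[:2])@n)
s=arm.get_state();w,x,y,z=s["ee_rot"];M=R.from_quat([x,y,z,w]).as_matrix()
c=np.array([*rect(plane(*B,r,.057))[0],.057]);print(c,M.T@(c-s["position"])/.08)
```

```text
[[0.603  0.2446 0.0414]
 [0.6143 0.1876 0.0471]
 [0.5563 0.1743 0.0604]
 [0.545  0.2323 0.0632]] [0.57963358 0.20972549 0.05303759]
(array([0.57959454, 0.21036671]), 61.249393463134766, 59.089027404785156, -79.0192174911499)
plate [[0.6584 0.1484 0.11  ]
 [0.6877 0.0026 0.11  ]] [0.67305515 0.07551078 0.11      ]
hood [[ 0.6658  0.166   0.1   ]
 [ 0.6999 -0.0155  0.1   ]] [0.6828302  0.07526189 0.1       ]
gap along x 0.009554220172632109
[0.57959454 0.21036671 0.057     ] [ 0.38708265 -1.05394913  2.07638928]
```

The plate face sits 9.6 mm in front of the hood, so the carrier is home. The pad centre is (0.579, 0.210), and I'll press there.

Call:
carry_out:
  series:
    - [0.1,-0.25,0,0,0,0,0]
    - [0.2,-0.5,0,0,0,0,0]
    - [0.3,-0.8,0,0,0,0,0]
    - [0.37,-1,0.2,0,0,0,0]
    - [0.37,-1,0.5,0,0,0,0]

```text
clock: 22.2
position: [0.5796, 0.2077, 0.1817]
ee_rot: [-0.0, 0.995, 0.096, 0.001]
ft_force: [0.2, -0.2, -0.8]
grip_width: 0.0002
finger_force: 0.0
```

Call:
carry_out:
  series:
    - [0,-0.05,0.3,0,0,0,0]
    - [0,-0.05,0.6,0,0,0,0]
    - [0,-0.05,0.8,0,0,0,0]
    - [0,-0.05,1,0,0,0,0]
    - [0,-0.05,1,0,0,0,0]

```text
clock: 22.7
position: [0.5761, 0.208, 0.0986]
ee_rot: [0.001, 0.995, 0.095, -0.003]
ft_force: [-0.0, 0.1, -0.1]
grip_width: -0.0001
finger_force: 0.0
```

Call:
carry_out:
  series:
    - [0,0,0.1,0,0,0,0]
    - [0,0,0.2,0,0,0,0]
    - [0,0,0.3,0,0,0,0]
    - [0,0,0.4,0,0,0,0]
    - [0,0,0.5,0,0,0,0]

```text
clock: 23.2
position: [0.5779, 0.2085, 0.062]
ee_rot: [-0.0, 0.995, 0.095, 0.0]
ft_force: [-0.2, -1.1, 0.2]
grip_width: 0.0003
finger_force: 0.0
```

Call:
carry_out:
  series:
    - [0,0,0.08,0,0,0,0]
    - [0,0,0.16,0,0,0,0]
    - [0,0,0.22,0,0,0,0]
    - [0,0,0.28,0,0,0,0]
    - [0,0,0.32,0,0,0,0]

```text
clock: 23.7
position: [0.5772, 0.2082, 0.0366]
ee_rot: [0.0, 0.995, 0.095, -0.001]
ft_force: [-4.8, -0.8, 5.8]
grip_width: 0.0001
finger_force: 3.1
```

Call:
carry_out:
  series:
    - [0,0,0.01,0,0,0,0]
    - [0,0,0.02,0,0,0,0]
    - [0,0,0.03,0,0,0,0]
    - [0,0,0.03,0,0,0,0]
    - [0,0,0.03,0,0,0,0]

```text
clock: 24.2
position: [0.577, 0.2082, 0.0346]
ee_rot: [0.0, 0.995, 0.095, -0.001]
ft_force: [-4.6, -0.0, 7.2]
grip_width: 0.0
finger_force: 3.2
```

Call:
carry_out:
  series:
    - [0,0,0.01,0,0,0,0]
    - [0,0,0.02,0,0,0,0]
    - [0,0,0.03,0,0,0,0]
    - [0,0,0.04,0,0,0,0]
    - [0,0,0.04,0,0,0,0]

```text
clock: 24.7
position: [0.5768, 0.2081, 0.0313]
ee_rot: [0.0, 0.995, 0.095, -0.001]
ft_force: [-5.5, -0.1, 7.0]
grip_width: 0.0003
finger_force: 3.6
```

Call:
carry_out:
  series:
    - [0,0,0.01,0,0,0,0]
    - [0,0,0.02,0,0,0,0]
    - [0,0,0.02,0,0,0,0]
    - [0,0,0.02,0,0,0,0]
    - [0,0,0.02,0,0,0,0]

```text
clock: 25.2
position: [0.5769, 0.2081, 0.0306]
ee_rot: [0.0, 0.995, 0.095, -0.001]
ft_force: [-9.1, -0.6, 13.5]
grip_width: -0.0002
finger_force: 7.1
```

The force jumped to 13.5 N at z = 0.0306 m, so the treadle is at its stop. A touch further, then hold for a little over a second.

Call:
carry_out:
  series:
    - [0,0,0.01,0,0,0,0]
    - [0,0,0.01,0,0,0,0]
    - [0,0,0.01,0,0,0,0]
    - [0,0,0.01,0,0,0,0]
    - [0,0,0.01,0,0,0,0]

```text
clock: 25.7
position: [0.5769, 0.2081, 0.0305]
ee_rot: [0.0, 0.995, 0.095, -0.0]
ft_force: [-10.1, -1.6, 20.5]
grip_width: -0.0004
finger_force: 9.8
```

Call:
carry_out:
  series:
    - [0,0,0,0,0,0,0]
    - [0,0,0,0,0,0,0]
    - [0,0,0,0,0,0,0]
    - [0,0,0,0,0,0,0]
    - [0,0,0,0,0,0,0]

```text
clock: 26.2
position: [0.577, 0.2081, 0.0305]
ee_rot: [0.0, 0.995, 0.095, -0.0]
ft_force: [-10.3, -1.3, 19.9]
grip_width: -0.0001
finger_force: 9.8
```

Call:
carry_out:
  series:
    - [0,0,0,0,0,0,0]
    - [0,0,0,0,0,0,0]
    - [0,0,-0.05,0,0,0,0]
    - [0,0,-0.12,0,0,0,0]
    - [0,0,-0.2,0,0,0,0]

```text
clock: 26.7
position: [0.579, 0.2088, 0.0458]
ee_rot: [-0.0, 0.995, 0.095, 0.001]
ft_force: [2.3, -1.3, 3.8]
grip_width: 0.0002
finger_force: 1.7
```

Call:
carry_out:
  series:
    - [0,0,-0.1,0,0,0,0]
    - [0,0,-0.25,0,0,0,0]
    - [0,0,-0.5,0,0,0,0]
    - [0,0,-0.8,0,0,0,0]
    - [0,0,-1,0,0,0,0]

```text
clock: 27.2
position: [0.5776, 0.2086, 0.1266]
ee_rot: [-0.0, 0.995, 0.095, -0.0]
ft_force: [1.4, -0.2, 0.8]
grip_width: 0.0
finger_force: 0.0
```

Call:
carry_out:
  series:
    - [-0.1,0,-0.3,0,0,0,0]
    - [-0.2,0,-0.6,0,0,0,0]
    - [-0.3,0,-0.9,0,0,0,0]
    - [-0.4,0,-1,0,0,0,0]
    - [-0.4,0,-1,0,0,0,0]

```text
clock: 27.7
position: [0.5457, 0.2026, 0.2063]
ee_rot: [-0.001, 0.995, 0.095, 0.001]
ft_force: [0.3, 0.3, 0.0]
grip_width: -0.0001
finger_force: 0.0
```

Run:
```python
from h import *
s=arm.get_state();print(s["clock"],s["position"],s["ft_force"])
im,K,C=cam("wrist");im2,K2,C2=cam("side")
cv2.imwrite("pics/end.png",np.hstack([cv2.resize(im,(480,400)),cv2.resize(im2[70:300,150:350],(320,400))]))
```

```text
27.7 [0.54574723 0.2025596  0.20631923] [0.3276404  0.31498933 0.02745705]
```

View pics/end.png

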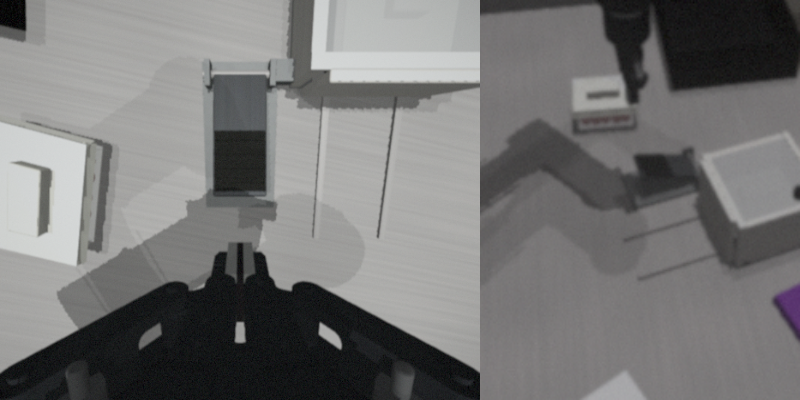

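The last view shows the carrier home, the treadle back up at (240,135) and the done punnet undisturbed at (40,190), with the arm clear of everything.

```bash
python3 -c "
from station import arm
print(arm.job_done())"
```

```text
the job is handed in; nothing more can be done
None
```

I handed the job in at about 28 s: the shorter lid is seated on the punnet, the carrier is fully home, and the treadle was then held at its stop for just over a second and came back up. I moved nothing else on the bench.

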